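Tug-test two box lids, press home any that gives, and turn the button across

TASK

The two-lidded wooden box has to be properly shut. Tug each lid up by its front lip, the left one first and then the right one (left and right as seen from the robot), firmly enough for a moment to feel that its catch holds; if a lid gives, press it right down at the front and tug again until it holds. When both hold, turn the steel turnbutton fully across both lids, and leave the small things around the box where they are.

Things in the scene. Friction and masses are not known exactly. Their poses are not given: they have to be found in the camera images.
- case: Wooden box fixed to the shelf, 130 mm (x) by 230 mm (y), lid tops 88 mm above the shelf. Origin: centre of underside; x from its front (robot side) to its back, y to its left, z up. Two equal lids, centres y = +64 (left) and -64 mm (right), each 98 wide, 125 deep, 8 thick, hinge line x = +60, z = 80 mm. Between them a fixed rib 26 mm wide, flush with the lid tops. Front wall face x = -65 mm.
- lid_left_lip (a point): Middle of the front edge of the left lid's steel lip, on its underside. The lip is a flat level plate 64 mm wide, 6 mm thick, standing 28 mm out from the front wall, underside 81 mm above the shelf with free space below: hook a fingertip under it and lift. Axes as the case's when shut.
- lid_right_lip (a point): The same point of the right lid's lip.
- lid_left_press (a point): Point on the left lid's top face, mid-width, 17 mm behind the front wall's face: press here. The catch takes when the front has gone down 4 to 5 mm against a springy seal (about 7 N); the stop is at about 6 mm (9 to 10 N), so 12 N is enough.
- lid_right_press (a point): The same point of the right lid.
- lid_left (a joint): Left lid's angle, rad: about -0.007 at rest, caught or not; positive opening, to 1.3; -0.055 pressed to its stop. Uncaught it lifts freely (under 1.5 N at the lip) and falls back shut when let go. Caught it lifts 3 to 4 mm at the lip freely, then pulls back 1.5 N per mm, to a dead stop about 10 mm up; it cannot be pulled off. A lift of 6 to 8 N at the lip for half a second is a firm tug.
- lid_right (a joint): The same for the right lid.
- catch_left: Housing of the left lid's hidden catch, fixed inside the box under the lid: it cannot be seen, and its pose does not tell whether the catch holds. At the start each catch may or may not hold its lid.
- catch_right: The same for the right lid.
- turnbutton (a joint): Angle of the turnbutton, rad: near 0 it lies front to back along the rib (lids free), at its stop at 1.571 it lies across both lids. It turns counter-clockwise seen from above: its front end swings to the right (case -y). It stays where it is left; about 0.05 N m turns it.
- turnbutton_pivot (a point): On the turnbutton's upright axis, at its top, 106 mm above the shelf, 22 mm in front of the case's origin. The turnbutton is a steel bar 80 mm long, 14 mm wide and 14 mm high, its underside 4 mm above the lid tops, turning about its middle.
- turnbutton_end (a point): Middle of the bar's front end face (the front end at angle 0), 40 mm from the axis, half-way up the bar; turns with the bar.
- flask: Bystander: glass perfume flask, 32 by 55 mm, 102 mm tall, standing right of the box; origin at the centre of its underside.
- lens_case: Bystander: white plastic contact lens case, 31 by 67 mm, 16 mm tall, lying in front of the box; origin at the centre of its underside.
- nail_brush: Bystander: nail brush with wooden handle, 40 by 135 mm, 26 mm tall, left of the box; origin on its underside.
- hair_clip: Bystander: steel sprung hair clip, 60 by 14 mm, 12 mm tall, lying in front of the box; origin on its underside. (A two-tier steel spinning rack, 250 mm tall, stands behind the box at the left.)
- tumbler: Bystander: white ceramic tumbler, 72 mm across, 90 mm tall, far left; origin at the centre of its underside.

How it is judged:
By the outcome, as a careful person would: the job done as asked, in the order asked, and still so for the second after the job is handed in, with the robot touching nothing.
It also fails if it takes over 70 s, if anything falls off the work surface, if the arm or the gripper's body presses on something with over 40 N, if the wrist force passes 120 N, or if a joint passes its speed limit or range.

ROBOT

A 6-joint arm with a two-finger parallel gripper is mounted at the origin on the work surface. World frame = base frame: x ahead of the robot, y to its left, z up, the work surface at z = 0. Lengths are in m, angles in rad, forces in N, time in s.
With the tool pointing down it reaches from about 0.425 to 0.95 m from the base axis. Payload 14.7 kg.
Tool frame: the origin (TCP) lies midway between the tips of the shut fingers; the grasp point (between the pads) lies 19 mm behind it; z points along the fingers, x is the direction in which the jaws open and shut, and the axes are right-handed (so a half turn about z gives the same grasp; the last joint's range is limited). The gripper opens to 85 mm and grips with 20 to 120 N. Pads are 22 mm wide; open, the fingers measure 114 mm over their backs; the gripper's body (76 mm by 85 mm) begins 54 mm behind the grasp point. The pads swing forward as they close: fully open they stand 13 mm farther back than shut.
Start: joints at [1.208, 0.48, 1.596, -0, 1.065, -0.047], TCP at [0.202, 0.618, 0.231] pointing down, gripper open.
Joint ranges: [-2.75, 2.75], [-0.82, 2.05], [0.23, 2.67], [-1.56, 4.7], [0.09, 2.69], [-2.92, 2.92]. Speed limits (rad/s): [1.89, 1.89, 2.39, 3.01, 3.01, 3.01].

INTERFACE

Orientations are given as a unit quaternion [x, y, z, w].
In Python, from workcell import robot, kin, capture gives the robot as it stands. The module is installed in compiled form; this text tells all that it offers. Calls block until the motion is done:
- robot.move_pose(position, orientation): joint-space move of the TCP to a pose.
- robot.move_l(position, velocity=0.15, orientation=None, max_force=None): straight line of the TCP; orientation=None keeps the orientation; velocity is the mean speed in m/s. With max_force (N) it stops when the force on the tool has changed by that much, and returns True; else False.
- robot.goto_joints(angles): joint-space move.
- robot.grip(opening, force=None): opening from 0.0 (shut) to 1.0 (fully open); force is the grip in N (None keeps the last); returns when the fingers have stopped.
- robot.wait(seconds).
- kin.solve_ik(position, orientation): joint angles nearest the present ones, or None.
- capture(name): name is "side" or "top"; returns a dict with "color" (400x640x3 uint8, blue, green, red), "fx", "fy", "cx", "cy" (pixels), "distortion" ([k1, k2, p1, p2, k3] as OpenCV has them; the pictures are not rectified), "world_from_camera" (4x4, takes a point from camera to world coordinates). Camera axes: x right, y down, z forward; pixel columns grow to the right and rows downward; lengths in m; the calibration is good to about 2 mm. A picture is of the moment at which its call begins. There is no depth.
A pose or a line that the arm cannot do raises robot.Unreachable and nothing moves.
- robot.job_done(): hands the job in, once; it reports no verdict.
Readings, each from a call of its own:
- robot.read_clock(): time.
- robot.read_qpos(): joint angles.
- robot.read_qd(): joint speeds.
- robot.read_joint_torque(): joint torques, N m.
- robot.read_ee_pos(): TCP position.
- robot.read_orientation(): TCP orientation.
- robot.read_contact_force(): force on the tool from outside, world axes, zero at the start.
- robot.read_moment(): the same for the moment, N m.
- robot.read_gripper_width(): opening from 0.0 (shut) to 1.0 (fully open).
Only numpy, scipy, OpenCV 4.12 (cv2) and the standard library are available. Lean on these libraries where they do the work, as an engineer would, in place of code of your own. Each camera call takes 0.05 s, during which the arm holds its last target.

## Working session

There is one attempt and no reset: what is moved stays moved. The work goes in short steps, each a Python script; the robot and the scene stay as the last script left them, time stands still between calls to the robot, and variables do not carry over. Pictures are saved under pics/ and viewed, and the job is handed in when it is done.

```bash
mkdir -p pics; ls; python3 - <<'E'
from workcell import robot,kin,capture
import cv2,numpy as np
for n in("side","top"):
    c=capture(n); cv2.imwrite(f"pics/{n}0.png",c["color"])
    print(n,c["fx"],c["fy"],c["cx"],c["cy"],c["distortion"]); print(np.round(c["world_from_camera"],4))
print(robot.read_clock(),robot.read_ee_pos(),robot.read_orientation())
E
```

```text
pics
side 505.6638506543154 505.6638506543154 311.54824245177997 199.31882490259522 [-0.08618654  0.          0.          0.          0.        ]
[[ 0.9209 -0.2561  0.2938  0.1995]
 [-0.3894 -0.5697  0.7238 -0.8286]
 [-0.018  -0.7809 -0.6244  0.9035]
 [ 0.      0.      0.      1.    ]]
top 385.17033444054107 385.17033444054107 327.0019870333831 203.8861763654308 [-0.02517168  0.          0.          0.          0.        ]
[[-0.0028 -0.9923  0.1237  0.4733]
 [-0.9999  0.0014 -0.0115  0.1423]
 [ 0.0113 -0.1237 -0.9923  0.9637]
 [ 0.      0.      0.      1.    ]]
0.1 [0.20172541 0.61751265 0.23072442] [ 8.09519489e-01  5.87092741e-01 -4.70732100e-04  2.97543779e-04]
```

View pics/side0.png

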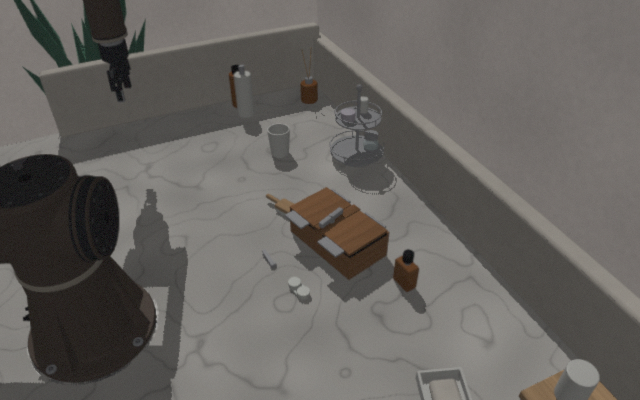

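View pics/top0.png

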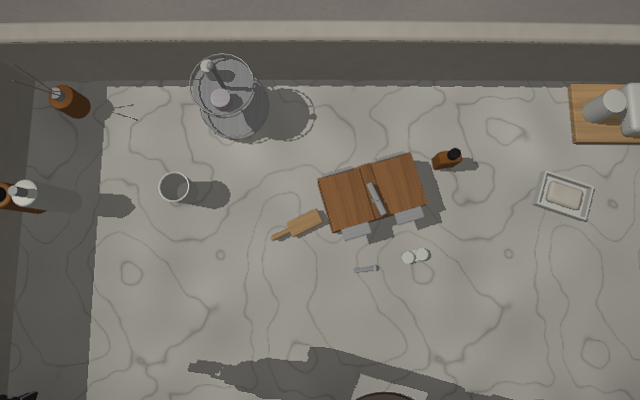

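```bash
cat > h.py <<'E'
import numpy as np,cv2
def ray(c,uv):
    K=np.array([[c["fx"],0,c["cx"]],[0,c["fy"],c["cy"]],[0,0,1]])
    p=cv2.undistortPoints(np.float64(uv).reshape(-1,1,2),K,np.array(c["distortion"])).reshape(-1,2)
    T=np.array(c["world_from_camera"]); d=np.c_[p,np.ones(len(p))]@T[:3,:3].T
    return T[:3,3],d
def plane(c,uv,z):
    o,d=ray(c,uv); return o+d*((z-o[2])/d[:,2])[:,None]
def proj(c,P):
    K=np.array([[c["fx"],0,c["cx"]],[0,c["fy"],c["cy"]],[0,0,1]])
    T=np.linalg.inv(np.array(c["world_from_camera"]))
    return cv2.projectPoints(np.float64(P).reshape(-1,1,3),cv2.Rodrigues(T[:3,:3])[0],T[:3,3],K,np.array(c["distortion"]))[0].reshape(-1,2)
E
python3 - <<'E'
import cv2
a=cv2.imread("pics/top0.png")[135:285,265:475]; cv2.imwrite("pics/topc.png",cv2.resize(a,None,fx=3.8,fy=3.8,interpolation=cv2.INTER_CUBIC))
a=cv2.imread("pics/side0.png")[175:310,250:430]; cv2.imwrite("pics/sidec.png",cv2.resize(a,None,fx=4.4,fy=4.4,interpolation=cv2.INTER_CUBIC))
E
```

```text
(no output)
```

View pics/topc.png

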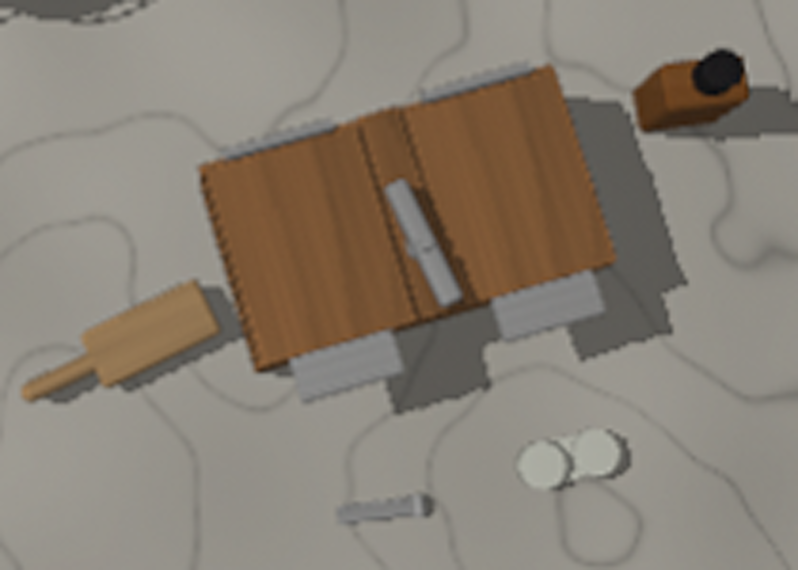

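View pics/sidec.png

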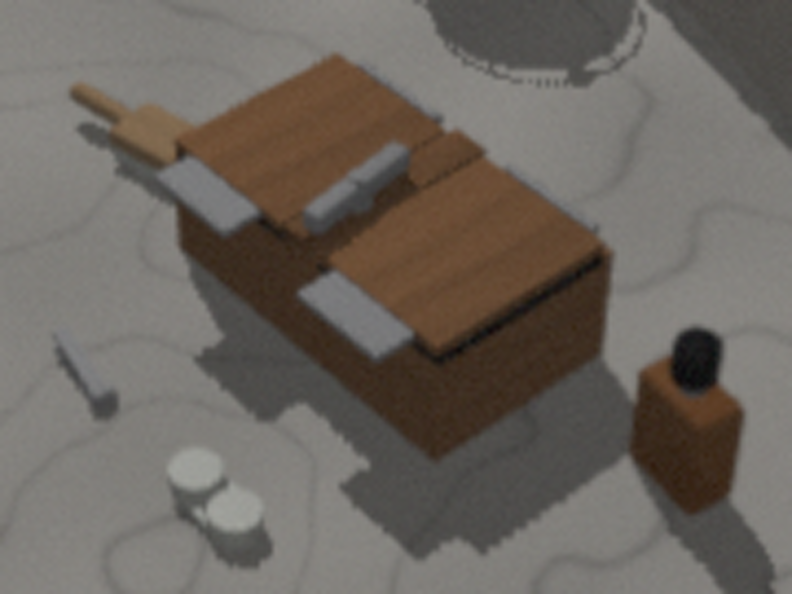

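```bash
python3 - <<'E'
from h import *
from workcell import robot,kin,capture
c=capture("top"); s=capture("side")
f=lambda P:np.array(P)/3.8+[265,135]-0.37
g=lambda P:np.array(P)/4.4+[250,175]-0.39
lid=plane(c,f([(203,165),(553,67),(613,262),(260,370)]),.088)
lip=plane(c,f([(303,402),(403,372),(505,341),(605,311)]),.087)
print("lid top\n",lid.round(4)); print("lip\n",lip.round(4))
print([np.linalg.norm(lid[i]-lid[(i+1)%4]).round(4) for i in range(4)])
print(np.linalg.norm(lip[0]-lip[1]),np.linalg.norm(lip[2]-lip[3]))
# side: lid corners: backleft, backright(605,247), frontright(437,352), frontleft(178,148)
print("side lid",plane(s,g([(338,55),(607,245),(437,350),(178,147)]),.088).round(4))
print("side lip",plane(s,g([(160,172),(228,232),(298,290),(377,357)]),.087).round(4))
print("bar side ends (top mid)",plane(s,g([(312,212),(400,150)]),.106).round(4))
print("bar top ends",plane(c,f([(397,183),(450,301)]),.106).round(4))
# fit pose: lips front edge x=-93; y 64±32 ; lid corners (-65|+65?, ±113)
M=np.array([[-93,96],[-93,32],[-93,-32],[-93,-96],[60,113],[60,-113],[-65,-113],[-65,113]])/1000
W=np.r_[lip,lid][:,:2]
def fit(M,W):
    m=M.mean(0);w=W.mean(0);A=M-m;B=W-w
    th=np.arctan2((A[:,0]*B[:,1]-A[:,1]*B[:,0]).sum(),(A*B).sum())
    R=np.array([[np.cos(th),-np.sin(th)],[np.sin(th),np.cos(th)]]);t=w-R@m
    print("pose",t.round(4),th.round(4),"res mm",((W-(M@R.T+t))*1000).round(1).tolist())
    return t,th
fit(M,W)
S=np.r_[plane(s,g([(160,172),(228,232),(298,290),(377,357)]),.087),plane(s,g([(338,55),(607,245),(437,350),(178,147)]),.088)][:,:2]
fit(M,S)
E
```

```text
lid top
 [[ 0.6426  0.1527  0.088 ]
 [ 0.7039 -0.0628  0.088 ]
 [ 0.5829 -0.0956  0.088 ]
 [ 0.5181  0.1186  0.088 ]]
lip
 [[ 0.499   0.093   0.087 ]
 [ 0.5167  0.0329  0.087 ]
 [ 0.5352 -0.0289  0.087 ]
 [ 0.5532 -0.09    0.087 ]]
[np.float64(0.224), np.float64(0.1254), np.float64(0.2238), np.float64(0.1291)]
0.06267061421247674 0.06368841356587865
side lid [[ 0.6397  0.1485  0.088 ]
 [ 0.7032 -0.0673  0.088 ]
 [ 0.5831 -0.1019  0.088 ]
 [ 0.5199  0.1066  0.088 ]]
side lip [[ 0.503   0.0911  0.087 ]
 [ 0.5191  0.0279  0.087 ]
 [ 0.5359 -0.0303  0.087 ]
 [ 0.5531 -0.093   0.087 ]]
bar side ends (top mid) [[0.5594 0.0045 0.106 ]
 [0.6256 0.0325 0.106 ]]
bar top ends [[0.6282 0.0369 0.106 ]
 [0.5576 0.0068 0.106 ]]
pose [0.6148 0.0284] 0.2851 res mm [[0.5, -1.4], [0.2, -0.1], [0.7, -0.5], [0.6, -0.1], [2.1, -1.0], [-0.2, 0.4], [-1.3, 2.7], [-2.5, 0.0]]
pose [0.6155 0.0236] 0.2842 res mm [[3.7, 1.5], [1.9, -0.3], [0.7, 2.9], [-0.0, 1.6], [-1.7, -0.4], [-1.6, 0.8], [-1.6, 1.2], [-1.4, -7.2]]
```

```bash
cat >> h.py <<'E'
from scipy.spatial.transform import Rotation as Rn
T0=np.array([.6150,.0265]); TH=.285
def cw(x,y,z):  # case mm -> world m
    c,s=np.cos(TH),np.sin(TH)
    return np.array([T0[0]+(c*x-s*y)/1000,T0[1]+(s*x+c*y)/1000,z/1000])
def ori(yaw,pitch,flip=1):
    # z along heading yaw, pitched down by pitch; x (jaw) horizontal
    z=np.array([np.cos(yaw)*np.cos(pitch),np.sin(yaw)*np.cos(pitch),-np.sin(pitch)])
    x=flip*np.array([-np.sin(yaw),np.cos(yaw),0]); y=np.cross(z,x)
    return Rn.from_matrix(np.c_[x,y,z]).as_quat()
E
python3 - <<'E'
from h import *
from workcell import robot,kin,capture
c=capture("top"); s=capture("side")
f=lambda P:np.array(P)/3.8+[265,135]-0.37
print("clip",plane(c,f([(340,515),(430,505)]),.012).round(3)); print("lens",plane(c,f([(545,465),(600,452)]),.016).round(3))
print("brush",plane(c,f([(25,392),(200,280),(218,330)]),.026).round(3)); print("tumbler",plane(c,[[174,187]],.09).round(3),"flask",plane(c,f([(720,72)]),.1).round(3))
print("lips",cw(-93,64,81),cw(-93,-64,81))
for nm,y in(("L",64),("R",-64)):
  for yaw in(TH,0.1,0,-.1):
    for p in(0,10,20,30,45):
      for fl in(1,-1):
        q=ori(yaw,np.radians(p),fl); 
        j=[kin.solve_ik(cw(-80,y,z),q) for z in(60,85)]+[kin.solve_ik(cw(-140,y,60),q)]
        if all(k is not None for k in j): print(nm,yaw,p,fl,np.round(j[0],2),np.round(j[2],2))
E
```

```text
clip [[0.429 0.066 0.012]
 [0.435 0.007 0.012]]
lens [[ 0.46  -0.067  0.016]
 [ 0.468 -0.103  0.016]]
brush [[0.508 0.267 0.026]
 [0.579 0.155 0.026]
 [0.547 0.144 0.026]]
tumbler [[0.622 0.484 0.09 ]] flask [[ 0.698 -0.162  0.1  ]]
lips [0.50775739 0.0617707  0.081     ] [ 0.54374554 -0.06106599  0.081     ]
L 0.285 0 1 [-0.42  1.76  2.55  2.01  2.35  0.59] [-0.74  1.93  2.6   1.68  2.11  0.21]
L -0.1 0 1 [0.43 1.71 2.53 4.06 2.45 2.35] [0.5  1.9  2.59 4.41 2.51 2.78]
L -0.1 0 -1 [ 0.43  1.71  2.53  4.06  2.45 -0.79] [ 0.5   1.9   2.59  4.41  2.51 -0.37]
R 0.285 0 1 [-0.8   1.52  2.42  1.92  1.91  0.83] [-1.03  1.59  2.46  1.73  1.77  0.68]
R 0.285 0 -1 [-0.8   1.52  2.42  1.92  1.91 -2.31] [-1.03  1.59  2.46  1.73  1.77 -2.46]
R 0.285 10 1 [-0.78  1.39  2.51  2.07  1.77  0.91] [-1.01  1.47  2.56  1.88  1.67  0.72]
R 0.285 10 -1 [-0.78  1.39  2.51  2.07  1.77 -2.23] [-1.01  1.47  2.56  1.88  1.67 -2.42]
R 0.285 20 1 [-0.73  1.22  2.56  2.22  1.59  1.04] [-0.94  1.3   2.63  2.06  1.56  0.84]
R 0.285 20 -1 [-0.73  1.22  2.56  2.22  1.59 -2.1 ] [-0.94  1.3   2.63  2.06  1.56 -2.31]
R 0
[... 521 characters left out ...]
-2.65]
R 0.1 10 1 [-0.6   1.52  2.59  2.31  2.12  0.9 ] [-0.86  1.66  2.66  2.01  2.04  0.55]
R 0.1 10 -1 [-0.6   1.52  2.59  2.31  2.12 -2.24] [-0.86  1.66  2.66  2.01  2.04 -2.59]
R 0.1 45 1 [-0.38  0.74  2.55  2.72  0.92  1.49] [-0.52  0.8   2.67  2.65  1.06  1.36]
R 0.1 45 -1 [-0.38  0.74  2.55  2.72  0.92 -1.66] [-0.52  0.8   2.67  2.65  1.06 -1.78]
R 0 0 1 [-0.46  1.68  2.51  2.36  2.46  0.91] [-0.74  1.83  2.57  1.9   2.35  0.45]
R 0 0 -1 [-0.46  1.68  2.51  2.36  2.46 -2.23] [-0.74  1.83  2.57  1.9   2.35 -2.69]
R -0.1 0 1 [-0.27  1.7   2.52  2.79  2.62  1.26] [-0.51  1.88  2.59  2.09  2.67  0.57]
R -0.1 0 -1 [-0.27  1.7   2.52  2.79  2.62 -1.88] [-0.51  1.88  2.59  2.09  2.67 -2.57]
```

```bash
python3 - <<'E'
from h import *
from workcell import robot,kin,capture
for nm,y in(("L",64),("R",-64)):
  for rel in range(-90,91,15):
    yaw=TH+np.radians(rel)
    h=np.array([np.cos(yaw),np.sin(yaw),0])
    for p in(15,30,40,50):
      for fl in(1,-1):
        q=ori(yaw,np.radians(p),fl)
        B=cw(-85,y,66)
        j=[kin.solve_ik(P,q) for P in(B,B+[0,0,.02],B-h*.07,B-h*.07+[0,0,.08])]
        if all(k is not None for k in j) and j[0][1]<1.35: print(nm,rel,p,fl,np.round(j[0],2),np.round(j[2],2))
E
```

```text
L -90 15 1 [ 0.73  1.07  1.87 -1.09  1.4   1.38] [ 0.83  1.08  1.78 -0.98  1.46  1.33]
L -90 15 -1 [ 0.73  1.07  1.87 -1.09  1.4  -1.76] [ 0.83  1.08  1.78 -0.98  1.46 -1.81]
L -90 30 1 [ 0.67  0.9   1.95 -1.06  1.17  1.28] [ 0.78  0.92  1.87 -0.94  1.24  1.24]
L -90 30 -1 [ 0.67  0.9   1.95 -1.06  1.17 -1.86] [ 0.78  0.92  1.87 -0.94  1.24 -1.9 ]
L -90 40 1 [ 0.6   0.8   1.99 -1.02  1.02  1.18] [ 0.72  0.82  1.92 -0.9   1.09  1.16]
L -90 40 -1 [ 0.6   0.8   1.99 -1.02  1.02 -1.96] [ 0.72  0.82  1.92 -0.9   1.09 -1.98]
L -90 50 1 [ 0.52  0.71  2.03 -0.95  0.87  1.04] [ 0.65  0.72  1.97 -0.84  0.94  1.04]
L -90 50 -1 [ 0.52  0.71  2.03 -0.95  0.87 -2.1 ] [ 0.65  0.72  1.97 -0.84  0.94 -2.1 ]
L -75 15 1 [ 0.78  1.06  2.07 -1.33  1.31  1.56] [ 0.92  1.06  2.01 -1.19  1.33  1.5 ]
L -75 15 -1 [ 0.78  1.06  2.07 -1.33  1.31 -1.58] [ 0.92  1.06  2.01 -1.19  1.33 -1.64]
L -75 30 1 [ 0.71  0.88  2.13 -1.34  1.07  1.43] [ 0.85  0.88  2.09 -1.18  1.1   1.39]
L -75 30 -1 [ 0.71  0.88  2.13 -1.34  1.07 -1.71] [ 0.85  0.88  2.09 -1.18  1.1  -1.75]
L -75 40 1 [ 0.63  0.77  2.16 -1.31  0.91  1.3 ] [
[... 11408 characters left out ...]
7 -1.04]
R 90 15 1 [-0.59  1.17  1.39  0.68  1.76  1.94] [-0.65  1.22  1.23  0.65  1.87  1.98]
R 90 15 -1 [-0.59  1.17  1.39  0.68  1.76 -1.21] [-0.65  1.22  1.23  0.65  1.87 -1.16]
R 90 30 1 [-0.56  1.01  1.51  0.61  1.54  1.97] [-0.62  1.06  1.36  0.57  1.64  1.99]
R 90 30 -1 [-0.56  1.01  1.51  0.61  1.54 -1.17] [-0.62  1.06  1.36  0.57  1.64 -1.15]
R 90 40 1 [-0.53  0.92  1.59  0.57  1.39  2.  ] [-0.59  0.96  1.45  0.52  1.48  2.01]
R 90 40 -1 [-0.53  0.92  1.59  0.57  1.39 -1.14] [-0.59  0.96  1.45  0.52  1.48 -1.13]
R 90 50 1 [-0.48  0.82  1.67  0.52  1.23  2.05] [-0.55  0.87  1.54  0.46  1.32  2.05]
R 90 50 -1 [-0.48  0.82  1.67  0.52  1.23 -1.09] [-0.55  0.87  1.54  0.46  1.32 -1.09]
```

```bash
cat >> h.py <<'E'
PIT=np.radians(25); HY=TH+np.pi/4; Q=ori(HY,PIT,-1)
H=np.array([np.cos(HY),np.sin(HY),0])
def hookpt(y,z=48): return cw(-90,y+20,z)
def tug(robot,y,target=6.8,maxlift=42):
    """from hook point step up; returns held?, log"""
    P=hookpt(y); f0=np.array(robot.read_contact_force()); log=[]; held=False
    z=P[2]
    zc=None
    while z<P[2]+maxlift/1000:
        z+=.001; robot.move_l([P[0],P[1],z],velocity=.03)
        f=np.array(robot.read_contact_force())-f0; log.append((round(z*1000),f.round(2).tolist()))
        if zc is None and f[2]<-.35: zc=z
        if zc and z-zc>.016 and f[2]>-3: break
        if f[2]<-target:
            hs=[]
            for i in range(8):
                robot.wait(.1); hs.append(round(float(np.array(robot.read_contact_force())[2]-f0[2]),2))
            log.append(("hold",hs)); held=True; break
    return held,zc,log
E
python3 - <<'E'
from h import *
from workcell import robot,kin,capture
robot.grip(0.0)
print(robot.read_clock(),robot.read_gripper_width())
dn=np.array([0.80951949,0.58709274,0,0]); dn/=np.linalg.norm(dn)
P=hookpt(64)-.08*H
for a in(P+[0,0,.15],P,hookpt(64),hookpt(64)+[0,0,.03]): print(np.round(kin.solve_ik(a,Q),2))
robot.move_pose(P+[0,0,.15],Q)
print(robot.read_clock(),robot.read_qpos(),robot.read_contact_force())
cv2.imwrite("pics/s1.png",capture("side")["color"])
E
```

```text
1.0667 -0.00027905028087140294
[-0.82  0.64  2.3   1.17  1.21 -1.36]
[-0.82  0.99  2.27  1.3   1.1  -1.7 ]
[-0.63  1.    2.29  1.51  1.12 -1.74]
[-0.63  0.93  2.31  1.48  1.12 -1.68]
3.9 [-0.82127341  0.63817111  2.29504779  1.16616486  1.20869731 -1.35951615] [ 0.73424008 -0.01579798 -0.68096339]
```

View pics/s1.png

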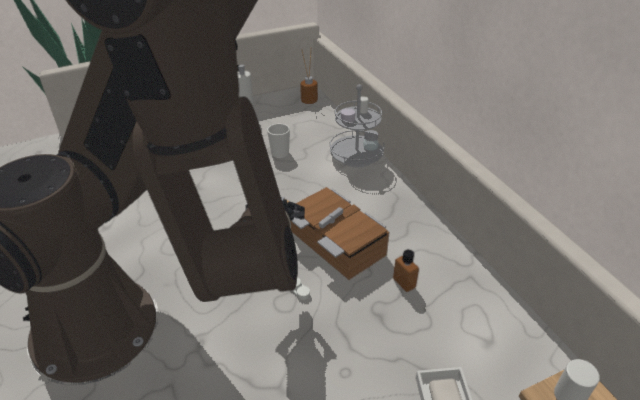

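```bash
python3 - <<'E'
from h import *
from workcell import robot,kin,capture
W=hookpt(64)-.08*H+[0,0,.15]
for L in np.arange(.15,.45,.03):
    js=[]
    for p in(20,30,40):
        q=ori(HY,np.radians(p),-1); z=Rn.from_quat(q).as_matrix()[:,2]
        zz=Rn.from_quat(Q).as_matrix()[:,2]
        j=kin.solve_ik(W-L*zz+L*z,q); js.append(j[:4] if j is not None else [np.nan]*4)
    print(round(L,3),np.ptp(np.array(js),axis=0).round(3))
E
```

```text
0.15 [0.089 0.161 0.002 0.089]
0.18 [0.077 0.139 0.002 0.088]
0.21 [0.065 0.118 0.001 0.088]
0.24 [0.053 0.096 0.002 0.087]
0.27 [0.041 0.074 0.002 0.087]
0.3 [0.029 0.052 0.002 0.086]
0.33 [0.017 0.03  0.001 0.086]
0.36 [0.005 0.009 0.    0.086]
0.39 [0.007 0.013 0.001 0.086]
0.42 [0.019 0.035 0.002 0.086]
0.45 [0.031 0.057 0.004 0.086]
```

```bash
python3 - <<'E'
from h import *
from workcell import robot,kin,capture
P=hookpt(64)-.08*H
print(robot.move_l(P,velocity=.15,max_force=8), robot.read_contact_force())
cv2.imwrite("pics/s2.png",capture("side")["color"]); cv2.imwrite("pics/t2.png",capture("top")["color"])
print(robot.read_clock(),robot.read_ee_pos())
a=cv2.imread("pics/t2.png")[135:345,235:475]; cv2.imwrite("pics/t2c.png",cv2.resize(a,None,fx=2.8,fy=2.8,interpolation=cv2.INTER_CUBIC))
E
```

```text
False [-0.11165748 -0.11680646 -0.5220269 ]
5.2 [0.46678733 0.01149949 0.04865037]
```

View pics/s2.png

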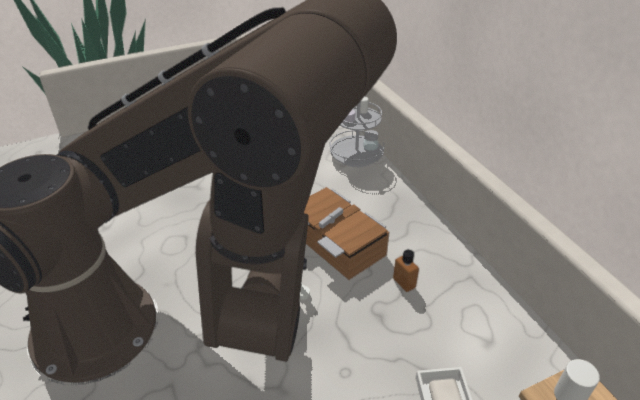

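View pics/t2c.png

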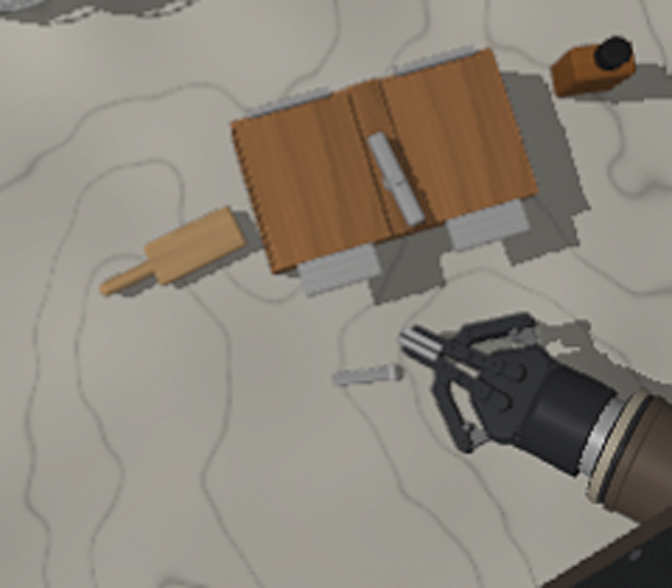

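```bash
python3 - <<'E'
from h import *
from workcell import robot,kin,capture
print(robot.move_l(hookpt(64),velocity=.12,max_force=4), robot.read_contact_force())
cv2.imwrite("pics/t3.png",capture("top")["color"])
h,zc,l=tug(robot,64)
print(h,zc); [print(x) for x in l]
cv2.imwrite("pics/t4.png",capture("top")["color"])
print(robot.read_clock(),robot.read_ee_pos())
E
```

```text
False [ 0.28567756 -0.56975727 -0.95591578]
False 0.06900000000000002
(49, [0.4, 1.15, 0.37])
(50, [1.5, 0.74, 1.13])
(51, [0.77, 0.99, 0.56])
(52, [0.68, 0.43, 0.71])
(53, [0.78, 0.79, 1.32])
(54, [-0.18, 0.71, 0.73])
(55, [-0.36, 0.12, 1.66])
(56, [0.4, 0.58, 0.64])
(57, [1.16, -0.79, 0.56])
(58, [-0.11, 0.48, 0.68])
(59, [0.16, 0.78, 0.54])
(60, [0.51, 0.18, 1.06])
(61, [-0.34, 1.25, 1.4])
(62, [0.65, 0.69, 0.53])
(63, [-0.42, 0.56, 0.02])
(64, [0.64, -0.5, 0.62])
(65, [-0.0, 1.35, 1.22])
(66, [0.44, 0.0, -0.05])
(67, [-0.2, -0.37, 0.63])
(68, [0.56, 0.05, 0.19])
(69, [-0.08, -0.15, -1.01])
(70, [0.21, 0.71, 0.16])
(71, [1.46, 0.23, -0.57])
(72, [0.05, 0.26, -0.96])
(73, [0.61, 0.82, -0.24])
(74, [0.64, 0.57, -0.14])
(75, [-0.02, 0.13, -0.59])
(76, [0.91, 1.11, -0.68])
(77, [0.84, 0.42, 0.03])
(78, [0.11, 0.81, -0.17])
(79, [0.68, 0.3, -1.12])
(80, [-0.52, 1.23, -0.68])
(81, [1.19, 0.15, -0.05])
(82, [0.21, 1.77, -0.21])
(83, [0.91, 0.56, -0.04])
(84, [0.47, 1.2, 0.02])
(85, [0.0, 1.3, 0.45])
15.3667 [0.50504498 0.08177685 0.08501722]
```

```bash
python3 - <<'E'
import cv2,numpy as np
o=[]
for n in("t3","t4"):
    a=cv2.imread(f"pics/{n}.png")[140:270,290:440]; o.append(cv2.resize(a,None,fx=2.6,fy=2.6,interpolation=cv2.INTER_CUBIC))
cv2.imwrite("pics/t34.png",np.hstack(o))
E
```

```text
(no output)
```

View pics/t34.png

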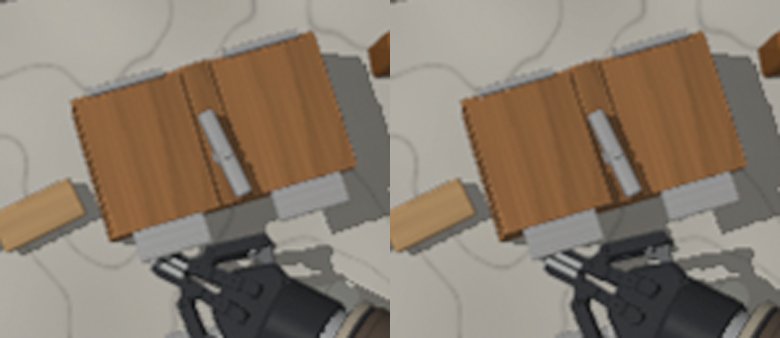

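```bash
python3 - <<'E'
from h import *
from workcell import robot,kin,capture
c=capture("top"); s=capture("side")
p=np.array(robot.read_ee_pos()); R=Rn.from_quat(robot.read_orientation()).as_matrix()
print(p,R.round(2).tolist())
im=cv2.resize(c["color"][170:270,300:420],None,fx=6,fy=6,interpolation=cv2.INTER_CUBIC)
def mk(P,col):
    u=proj(c,P)[0]; q=((u-[300,170]+.5)*6).astype(int); cv2.circle(im,tuple(int(v) for v in q),3,col,-1)
mk(p,(0,0,255)); mk(p-.03*R[:,2],(0,255,0)); mk(p+.0145*R[:,0],(255,0,0)); mk(p-.0145*R[:,0],(255,0,0))
for y in(96,32,-32,-96): mk(cw(-93,y,87),(0,255,255)); 
mk(cw(-65,96,87),(0,255,255))
cv2.imwrite("pics/t5.png",im)
E
```

```text
[0.50503115 0.08178    0.08498967] [[0.88, -0.2, 0.43], [-0.48, -0.37, 0.8], [0.0, -0.91, -0.42]]
```

View pics/t5.png

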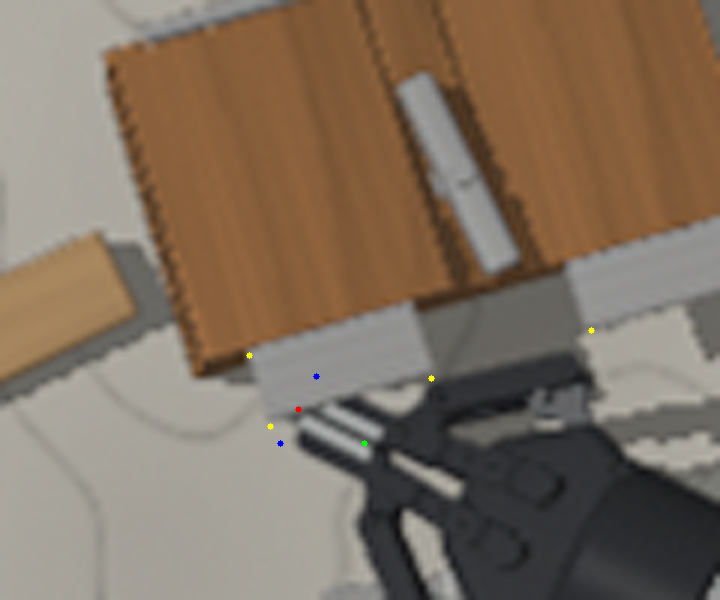

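```bash
python3 - <<'E'
import cv2,numpy as np
o=[]
for n in("top0","t4"):
    a=cv2.imread(f"pics/{n}.png")[190:245,310:375]; o.append(cv2.resize(a,None,fx=6,fy=6,interpolation=cv2.INTER_NEAREST))
cv2.imwrite("pics/t6.png",np.hstack(o))
E
```

```text
(no output)
```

View pics/t6.png

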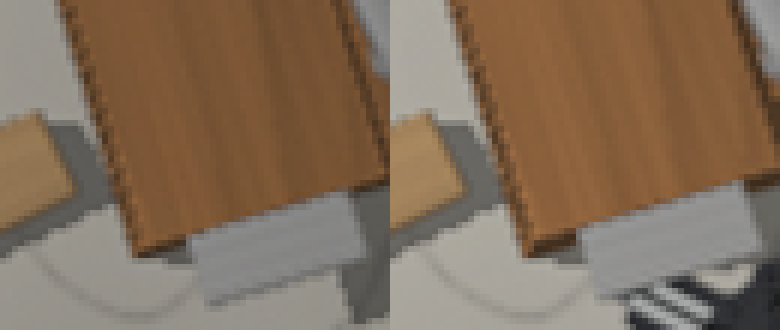

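```bash
cat >> h.py <<'E'
PP=np.radians(60); QP=ori(HY,PP,-1)
def presspt(y,gap): return cw(-48+6.7,y+6.7,88+5.5+gap)
def press(robot,y):
    robot.move_pose(presspt(y,35),QP)
    robot.move_l(presspt(y,6),velocity=.15,max_force=12)
    f0=np.mean([robot.read_contact_force() for _ in range(5)],axis=0)
    r=robot.move_l(presspt(y,-14),velocity=.025,max_force=12.5)
    f=np.array(robot.read_contact_force())-f0; p=robot.read_ee_pos()
    robot.wait(.2); f2=np.array(robot.read_contact_force())-f0
    print("press",r,f.round(1),f2.round(1),"tip z",(p[2]*1000-5.5).round(1),robot.read_clock())
    robot.move_l(presspt(y,35),velocity=.2)
def approach(robot,y,z=58):
    P=hookpt(y,z)
    robot.move_pose(P-.06*H+[0,0,.04],Q)
    robot.move_l(P-.06*H,velocity=.15,max_force=12)
    print("hook",robot.move_l(P,velocity=.12,max_force=5),robot.read_clock())
def retreat(robot,y,z=58):
    P=hookpt(y,z)
    robot.move_l(P,velocity=.08); robot.move_l(P-.06*H,velocity=.2); robot.move_l(P-.06*H+[0,0,.06],velocity=.25)
E
python3 - <<'E'
from h import *
from workcell import robot,kin,capture
print([kin.solve_ik(presspt(y,g),QP) is not None for y in(64,-64) for g in(35,-14)])
retreat(robot,64); print(robot.read_clock())
print(np.round(robot.read_qpos(),2),np.round(kin.solve_ik(presspt(64,35),QP),2))
press(robot,64); print(robot.read_clock())
cv2.imwrite("pics/t7.png",capture("top")["color"])
E
```

```text
[True, True, True, True]
16.8
[-0.77  0.83  2.3   1.29  1.14 -1.56] [-0.23  0.47  2.13  0.97  0.63 -0.56]
press True [-4.8 -6.2 17. ] [-3.6 -4.8 12.7] tip z 80.1 18.9167
19.2833
```

View pics/t7.png

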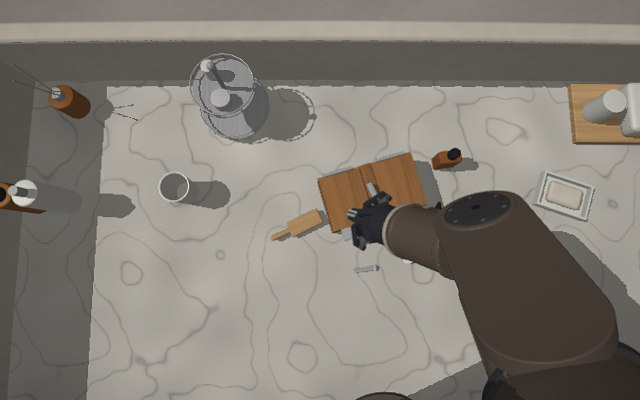

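```bash
cat >> h.py <<'E'
def tug2(robot,y,z0,target=6.6,zmax=84):
    rd=lambda:np.mean([robot.read_contact_force() for _ in range(4)],axis=0)
    P=hookpt(y,z0); robot.move_l(P,velocity=.08,max_force=5); f0=rd(); z=z0; held=False; log=[]
    while z<zmax:
        F=rd()[2]-f0[2]
        z+=1 if F>-4 else .5
        robot.move_l(hookpt(y,z),velocity=.06); F=rd()[2]-f0[2]; log.append((z,round(float(F),2)))
        if F<-target:
            t=robot.read_clock(); hs=[]
            while robot.read_clock()-t<.75:
                robot.wait(.08); F=rd()[2]-f0[2]; hs.append(round(float(F),2))
            log.append(("hold",hs)); held=np.mean(hs)<-6; break
    return held,log
E
python3 - <<'E'
from h import *
from workcell import robot,kin,capture
approach(robot,64); 
h,l=tug2(robot,64,63); print(h,l,robot.read_clock())
cv2.imwrite("pics/t8.png",capture("top")["color"])
E
```

```text
hook False 21.4167
True [(64, -1.29), (65, -1.14), (66, -1.6), (67, -1.46), (68, -2.28), (69, -3.31), (70, -3.71), (71, -5.76), (71.5, -6.06), (72.0, -7.31), ('hold', [-6.58, -6.96, -7.21, -6.86, -7.11, -7.42, -6.59, -7.1, -7.05])] 24.9167
```

```bash
python3 - <<'E'
from h import *
from workcell import robot,kin,capture
retreat(robot,64); approach(robot,-64)
h,l=tug2(robot,-64,60,zmax=82); print(h,l,robot.read_clock())
cv2.imwrite("pics/t9.png",cv2.resize(capture("top")["color"][130:290,280:480],None,fx=3.5,fy=3.5,interpolation=cv2.INTER_CUBIC))
E
```

```text
hook False 27.7833
False [(61, -0.68), (62, -0.15), (63, -0.37), (64, -0.46), (65, -1.5), (66, -0.89), (67, -1.13), (68, -0.36), (69, -1.34), (70, -0.78), (71, -1.54), (72, -1.4), (73, -1.85), (74, -1.06), (75, -1.4), (76, -0.98), (77, -1.35), (78, -1.1), (79, -1.64), (80, -0.7), (81, -1.11), (82, -2.81)] 33.5333
```

View pics/t9.png

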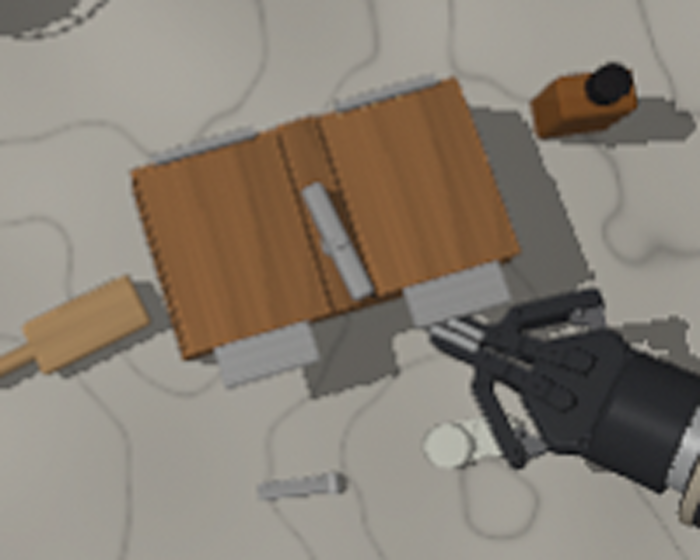

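```bash
python3 - <<'E'
from h import *
from workcell import robot,kin,capture
retreat(robot,-64); press(robot,-64); approach(robot,-64)
h,l=tug2(robot,-64,61,zmax=78); print(h,l,robot.read_clock())
E
```

```text
press True [-4.3 -4.7 14.5] [-3.  -3.8 11.3] tip z 80.2 36.7917
hook False 39.0333
True [(62, -0.23), (63, -0.82), (64, -0.01), (65, -1.43), (66, -2.17), (67, -0.91), (68, -2.36), (69, -3.18), (70, -4.11), (70.5, -4.24), (71.0, -5.55), (71.5, -5.99), (72.0, -6.46), (72.5, -6.05), (73.0, -7.58), ('hold', [-7.31, -7.34, -7.94, -8.11, -7.9, -7.74, -6.96, -8.17, -8.43])] 43.7833
```

```bash
cat >> h.py <<'E'
def barpt(th,off=18,r=27,z=95):
    u=np.array([-np.cos(th),-np.sin(th)]); v=np.array([-np.sin(th),np.cos(th)])
    p=np.array([-22,0])+r*u+off*v; return cw(p[0],p[1],z)
def barq(th,s,fl): return ori(TH+th+s*np.pi/2,np.pi/2-1e-4,fl)
E
python3 - <<'E'
from h import *
from workcell import robot,kin,capture
print(np.round(robot.read_qpos(),2))
for s in(1,-1):
  for fl in(1,-1):
    js=[kin.solve_ik(barpt(t,26 if t<.2 else 18,27,95+dz),barq(t,s,fl)) for t,dz in((.1,50),(.12,0),(.8,0),(1.57,0),(1.57,60))]
    print(s,fl); [print(None if j is None else np.round(j,2)) for j in js]
E
```

```text
[-0.79  0.93  2.08  1.23  1.18 -1.43]
1 1
[0.01 0.46 1.89 0.   0.79 2.76]
[0.01 0.53 1.92 0.   0.68 2.74]
[-0.05  0.54  1.91  0.    0.69  2.01]
[-0.07  0.56  1.87 -0.    0.72  1.22]
[-0.07  0.48  1.82 -0.    0.84  1.22]
1 -1
[ 0.01  0.46  1.89  0.    0.79 -0.38]
[ 0.01  0.53  1.92  0.    0.68 -0.4 ]
[-0.05  0.54  1.91  0.    0.69 -1.13]
[-0.07  0.56  1.87 -0.    0.72 -1.93]
[-0.07  0.48  1.82 -0.    0.84 -1.93]
-1 1
[ 0.01  0.46  1.89 -0.    0.79 -0.38]
[ 0.01  0.53  1.92 -0.    0.68 -0.4 ]
[-0.05  0.54  1.91 -0.    0.69 -1.13]
[-0.07  0.56  1.87  0.    0.72 -1.93]
[-0.07  0.48  1.83  0.    0.84 -1.93]
-1 -1
[ 0.01  0.46  1.89 -0.    0.79  2.76]
[ 0.01  0.53  1.92 -0.    0.68  2.74]
[-0.05  0.54  1.91 -0.    0.69  2.01]
[-0.07  0.56  1.87  0.    0.72  1.22]
[-0.07  0.48  1.83  0.    0.84  1.22]
```

```bash
python3 - <<'E'
from h import *
from workcell import robot,kin,capture
retreat(robot,-64)
robot.move_pose(barpt(.1,27,27,145),barq(.1,1,-1))
print(robot.read_clock(),robot.read_contact_force())
print(robot.move_l(barpt(.1,27),velocity=.12,max_force=6),robot.read_clock())
f0=np.mean([robot.read_contact_force() for _ in range(5)],axis=0)
for t in np.linspace(.14,1.56,10):
    r=robot.move_l(barpt(t),velocity=.08,orientation=barq(t,1,-1),max_force=15)
    f=np.array(robot.read_contact_force())-f0; print(round(t,2),r,f.round(1))
    if r: break
print(robot.read_clock(),np.round(robot.read_ee_pos(),4))
cv2.imwrite("pics/t10.png",cv2.resize(capture("top")["color"][130:290,280:480],None,fx=3.5,fy=3.5,interpolation=cv2.INTER_CUBIC))
E
```

```text
46.3083 [-0.56562183  0.60250435  0.42696287]
False 46.875
0.14 False [ 0.9 -1.1 -0.6]
0.3 False [ 1.3 -0.8 -1.3]
0.46 False [ 1.2 -1.  -1.2]
0.61 False [ 0.4 -1.4 -1.6]
0.77 False [ 0.6 -1.5 -1.4]
0.93 False [ 0.1 -0.9 -1.2]
1.09 False [-0.1 -0.9 -1.5]
1.24 False [ 0.4 -0.3 -2.3]
1.4 False [ 0.6 -1.2 -1. ]
1.56 False [-0.7 -0.1 -1.6]
49.925 [ 0.5836 -0.0105  0.0949]
```

View pics/t10.png

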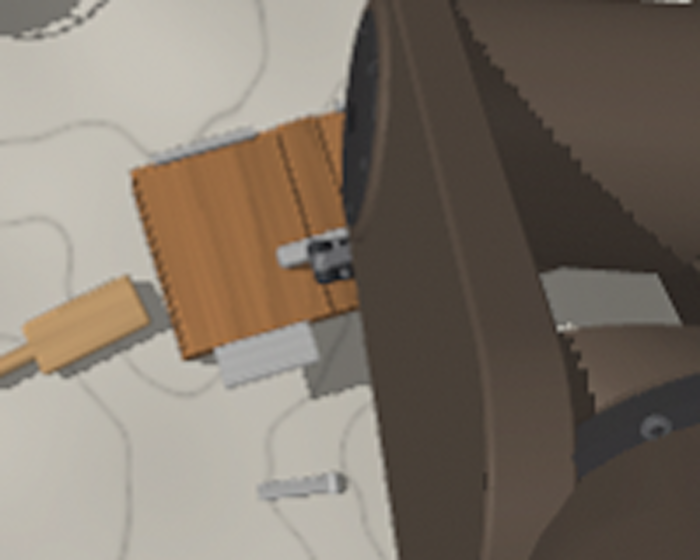

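```bash
python3 - <<'E'
from h import *
from workcell import robot,kin,capture
q=barq(1.56,1,-1)
f0=np.array(robot.read_contact_force())
r=robot.move_l(barpt(1.571,8),velocity=.04,orientation=q,max_force=8)
f=np.array(robot.read_contact_force())-f0; p=np.array(robot.read_ee_pos())
d=np.array([np.cos(TH),np.sin(TH)])@(p-cw(-22,0,0))[:2]
print(r,f.round(1),"offset mm",(d*1000).round(1))
robot.move_l(barpt(1.571,32),velocity=.12); robot.move_l(barpt(1.571,32,27,180),velocity=.25)
j=np.array(robot.read_qpos()); j[0]-=.9; robot.goto_joints(j)
print(robot.read_clock())
c=capture("top"); s=capture("side")
cv2.imwrite("pics/t11.png",cv2.resize(c["color"][130:290,260:480],None,fx=3.5,fy=3.5,interpolation=cv2.INTER_CUBIC))
cv2.imwrite("pics/t11f.png",c["color"]);cv2.imwrite("pics/s11.png",s["color"])
E
```

```text
True [-0.8 -2.4  2.3] offset mm -18.5
52.75
```

View pics/t11.png

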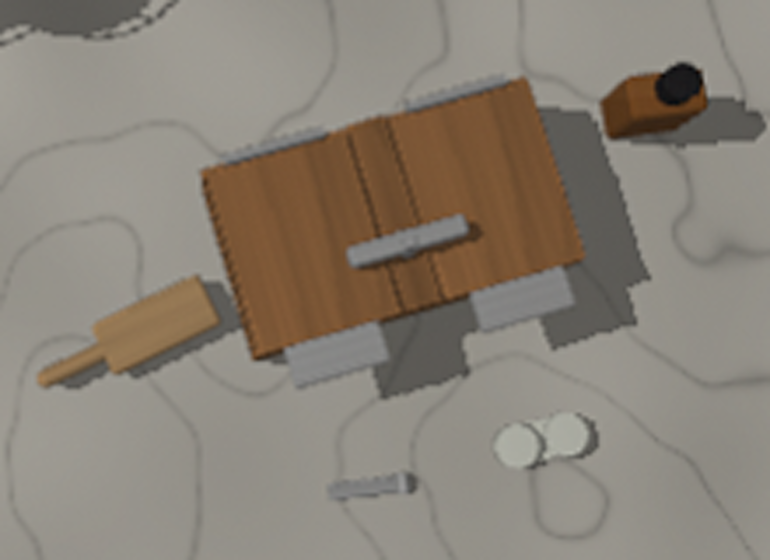

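View pics/s11.png

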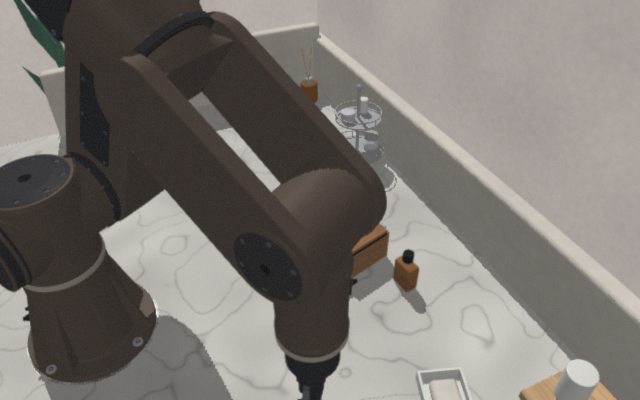

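```bash
python3 - <<'E'
from h import *
from workcell import capture
c=capture("top"); im=c["color"]
hsv=cv2.cvtColor(im,cv2.COLOR_BGR2HSV)
wood=((hsv[...,1]>90)&(hsv[...,0]<20)).astype(np.uint8)
roi=np.zeros_like(wood); poly=proj(c,[cw(-55,95,92),cw(50,95,92),cw(50,-95,92),cw(-55,-95,92)]).astype(np.int32)
cv2.fillPoly(roi,[poly],1)
m=((hsv[...,1]<60)&(hsv[...,2]>95)&(roi>0)).astype(np.uint8)
n,l,st,ce=cv2.connectedComponentsWithStats(m); k=1+np.argmax(st[1:,4]); print(st[k],ce[k])
ys,xs=np.where(l==k); P=plane(c,np.c_[xs,ys],.106)[:,:2]*1000
P-=P.mean(0); w,V=np.linalg.eigh(np.cov(P.T)); v=V[:,1]; a=np.arctan2(v[1],v[0])
print("size",np.ptp(P@v),np.ptp(P@V[:,0]),"bar angle rel case", (a-TH)%np.pi)
# case direction re-measured from all rear/front lip colours: front lips
roi[:]=0; cv2.fillPoly(roi,[proj(c,[cw(-105,110,87),cw(-66,110,87),cw(-66,-110,87),cw(-105,-110,87)]).astype(np.int32)],1)
print(np.round(np.median(im[l==k],0)))
g=(hsv[...,1]<40)&(roi>0)&(im[...,0]>135)
n,l,st,ce=cv2.connectedComponentsWithStats(g.astype(np.uint8)); print(st[1:][st[1:,4]>30],ce[1:][st[1:,4]>30])
big=[ce[i] for i in range(1,n) if st[i,4]>60]
if len(big)==2:
    Q=plane(c,np.array(big),.087); d=Q[0]-Q[1]; print(np.linalg.norm(d),"yaw",(np.arctan2(d[1],d[0])-np.pi/2)%np.pi)
E
```

```text
[359 191  35  15 203] [375.63546798 198.14778325]
size 79.72566622446524 13.351786635527642 bar angle rel case 1.5738580411231897
[130. 130. 130.]
[[393 222  22  10  89]
 [339 236  28  12 131]] [[402.79775281 226.23595506]
 [351.03816794 241.51145038]]
0.1236425739827476 yaw 0.28188553569705066
```

```bash
python3 - <<'E'
import cv2,numpy as np
from workcell import robot
a=cv2.imread("pics/top0.png").astype(int);b=cv2.imread("pics/t11f.png").astype(int)
d=(np.abs(a-b).max(2)>40)
for n,(x0,y0,x1,y1) in dict(tumbler=(155,168,235,212),brush=(268,205,326,245),clip=(350,260,384,276),lens=(398,244,436,268),flask=(430,145,480,172),lips=(335,205,428,242)).items(): print(n,d[y0:y1,x0:x1].sum())
print(robot.read_clock(),np.abs(robot.read_qd()).max())
robot.job_done()
E
```

```text
tumbler 0
brush 0
clip 0
lens 0
flask 0
lips 108
52.9 0.0035497354746879834
the job is handed in; nothing more can be done
```

I handed the job in at about 53 s. Both lids are caught and the turnbutton lies across them.

- **Left lid:** On the first tug it lifted freely, and the picture showed it raised. I pressed it down at the front until I read 13–17 N (about 7 mm of travel). The second tug held at about 7 N for 0.75 s.
- **Right lid:** It also lifted freely at first, at roughly 1–1.5 N, with one reading of 2.8 N at the top of the lift. I pressed it with 11–14 N, and the second tug held at about 7.8 N for 0.75 s. The single reading peaked at 8.4 N, slightly over the 6–8 N range.
- **Turnbutton:** I pushed it round to its stop. From the top picture its angle is about 1.574 rad against 1.571, and its measured size was 80 by 13 mm, as expected.
- **Bystanders:** Around the tumbler, nail brush, hair clip, lens case and flask, the top picture shows no change from the start. The arm was parked clear and touching nothing.

**Checks that did not fully agree:**
- The last push stopped on its 8 N limit, but the reading just after showed only about 3 N. I therefore judged "fully across" from the picture and not from the force.
- 108 pixels changed in the front-lip area between the first and last top pictures. I think this is the moved bar and its shadow, but I did not separate it out. Both lips look down.

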